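# Lay out the filling kit on its outline pads

## Task

Set the filling and masking kit out for the next job: carry the tape roll, the putty pot, the wooden block and the scraper each onto the dark foam pad whose outline matches it, flat or upright and squarely on the outline, with the scraper's red handle on the red half. Leave the black marker and the black sanding block where they are.

Things in the scene. Friction and masses are not known exactly. Their poses are not given: they have to be found in the camera images.
- tape_roll: narrow yellow roll of lining tape lying flat: a ring 98 mm across outside, about 74 mm across the open hole, only 12 mm high, so its wall is about 11 mm thick (the middle of the wall is 43 mm from the centre; grip the wall low down, one finger in the hole). Origin: ring centre, underside; z up.
- putty_pot: round grey pot with a dark top and a turquoise blob of putty in it, 62 mm across, 49 mm high, upright (solid, grip across the diameter). Origin: centre of its underside; z up.
- packing_block: light wooden packing block, 48 mm along its x, 65 mm along its y, 42 mm high. Origin: centre of its underside; z up.
- red_scraper: small scraper lying flat, 92 mm long along its x and 19 mm wide: red handle on its -x half (16 mm wide, up to 10 mm high), grey blade on its +x half (15 mm wide, 4 mm thick). Origin: middle of its length, underside; z up.
- scraper_handle (a point): middle of the scraper's red handle: 24 mm from the scraper's origin towards its -x, 5 mm above its underside; axes as the scraper's.
- pad_roll: fixed round dark-blue foam pad, 130 mm across, 14 mm thick, with a yellow ring outline 104 mm across (dark middle 74 mm): place of the tape roll. Origin: centre of its underside (its top, where things stand, is 14 mm higher).
- pad_pot: fixed round dark-blue foam pad, 92 mm across, 14 mm thick, with a full yellow disc 66 mm across: place of the putty pot. Origin: centre of its underside (top 14 mm higher).
- pad_block: fixed rectangular dark-blue foam pad, 76 mm along x, 94 mm along y, 14 mm thick, with a yellow rectangle 52 mm along x, 69 mm along y: place of the wooden block. Origin: centre of its underside (top 14 mm higher).
- pad_scraper: fixed long dark-blue foam pad, 120 mm along x, 46 mm along y, 14 mm thick, with a long narrow outline: red half (on its -x side) for the handle, yellow half (on its +x side) for the blade: place of the scraper. Origin: centre of its underside, which is also the middle of the outline (top 14 mm higher).
- black_marker: bystander: black felt marker lying on the table, 128 mm long along its y, 25 mm wide, 15 mm high. Origin: centre of its underside.
- sanding_block: bystander: black sanding block lying on the table, 60 mm along its x, 78 mm along its y, 23 mm high. Origin: centre of its underside.
There are look-alikes about, which are no part of the job. What is shaped like the pad_scraper but green is not meant. Leave any green look-alike of the packing_block alone.

How it is judged:
At the end, for the whole second after the job is handed in: Each of the four things rests flat or upright (within 7 degrees) on the foam of its own pad, its centre within 12 mm of the pad's centre, released and still; the block and the scraper lie along their outlines within 11 degrees (the block either way round), the scraper's red handle on the red half (horizontal distance between tape_roll and pad_roll below 0.012 m and z of tape_roll in the frame of pad_roll between 0.011 and 0.019 m and angle between each of tape_roll, putty_pot, packing_block, red_scraper's own z axis and vertical below 0.12 rad and linear speed of each of tape_roll, putty_pot, packing_block, red_scraper below 0.02 m/s and horizontal distance between putty_pot and pad_pot below 0.012 m and z of putty_pot in the frame of pad_pot between 0.011 and 0.019 m and horizontal distance between packing_block and pad_block below 0.012 m and z of packing_block in the frame of pad_block between 0.011 and 0.019 m and horizontal distance between red_scraper and pad_scraper below 0.012 m and z of red_scraper in the frame of pad_scraper between 0.011 and 0.019 m and angle between the x axis of packing_block and the x axis of pad_block, either way round below 0.2 rad and angle between the x axis of red_scraper and the x axis of pad_scraper, either way round below 0.2 rad and x of scraper_handle in the frame of pad_scraper below -0.008 m); the robot touches nothing.
It fails at once if the black marker is pushed more than 30 mm (distance of black_marker from where it was at the start of the episode above 0.03 m).
It fails at once if the sanding block is pushed more than 30 mm (distance of sanding_block from where it was at the start of the episode above 0.03 m).
It also fails if it takes over 101 s, if anything falls off the work surface, if the arm or the gripper's body presses on something with over 40 N, if the wrist force passes 120 N, or if a joint passes its speed limit or range.

## Robot

A 6-joint arm with a two-finger parallel gripper is mounted at the origin on a cart in front of the work surface, level with it; the furniture and walls round the work are solid. World frame = base frame: x ahead of the robot, y to its left, z up, the work surface at z = 0. Lengths are in m, angles in rad, forces in N, time in s.
With the tool pointing down it reaches from about 0.375 to 0.9 m from the base axis. Payload 3.1 kg.
Tool frame: the origin (TCP) lies on the front face of the gripper's body, between the roots of the fingers; the fingertips stand 70 mm ahead of it and the grasp point (between the pads) lies 51 mm ahead of it; z points along the fingers, y is the line along which they close (so a half turn about z gives the same grasp; the last joint's range is limited). The gripper opens to 87 mm and grips with 3 to 60 N. Pads are 19 mm wide; open, the fingers measure 117 mm over their backs; the gripper's body (75 mm by 190 mm) begins 51 mm behind the grasp point.
Start: joints at [0.99, 0.527, 1.433, -0, 1.181, -0.178], TCP at [0.245, 0.575, 0.292] pointing down, gripper open.
Joint ranges: [-3.08, 3.08], [-0.75, 2.2], [0.22, 2.44], [-1.43, 4.57], [0, 2.65], [-2.85, 2.85]. Speed limits (rad/s): [2.79, 2.79, 3.14, 3.14, 3.14, 3.14].

## Interface

Orientations are given as a unit quaternion [x, y, z, w].
In Python, from plant import manip gives the robot as it stands.
- The arm moves only by the tool apply_moves, never from a script. Its argument "targets" is a list of rows, each an object with "fingers": the opening, from -1 (shut) to 1 (fully open); "translation": the shift along the tool's x, y, z in mm, a list of three; "rotation": the turn, a rotation vector about the tool's x, y, z in rad, a list of three. In form: [{"fingers": fingers, "translation": [tx, ty, tz], "rotation": [wx, wy, wz]}, ...]. A call has 1 to 5 rows; each row is the pose to reach, as a shift and turn from the pose commanded when the call began, along the tool's axes at that moment; what a row does not reach only later rows make up. A row lasts 1/10 s, in which the tool goes at most 50 mm and 8.59 degrees, less where a joint would pass 70% of its speed; a pose out of reach is approached as far as the arm can. A call with a gripper value outside its range is refused whole. The fingers move at their own pace and stop on an object; the grip force is fixed at half the most. Time passes only in rows, so rows that repeat a pose let the fingers close. It gives the time, the measured TCP pose, the force, the opening and the grip force at its end, in the units of the state.
- manip.get_state(): the state, without advancing time (a new reading comes with each control period).
- manip.capture(name): name is "side" or "top"; returns a dict with "image" (420x560x3 uint8, red, green, blue), "depth" (420x560 float32, m along the optical axis (not along the pixel's ray), 0 where there is no reading), "vertical_fov" (degrees; the focal length in pixels is half the picture's height over the tangent of half this angle, whatever the lens; pixels are square), "cx", "cy" (the principal point, pixels), "k1" (the pictures are not rectified: a ray, as slopes to the right and down, at radius r is drawn at 1 + k1 r^2 times it, then the intrinsics apply), "world_from_camera" (4x4, takes a point from camera to world coordinates). Camera axes: x right, y down, z forward; pixel columns grow to the right and rows downward; lengths in m; the calibration is good to about 2 mm. A picture is of the moment at which its call begins.
- manip.finish_job(): hands the job in; it is judged then, once.
The state is a dict: "t": time; "qpos": joint angles; "qvel": joint speeds; "effort": joint torques, N m; "ee_pos": TCP position; "tool_rot": TCP orientation; "force": force on the tool from outside, world axes, zero at the start; "wrist_torque": the same for the moment, N m; "gripper_width": finger opening in m; "gripper_force": force on a finger pad.
Only numpy, scipy, OpenCV 4.12 (cv2) and the standard library are available. Lean on these libraries where they do the work, as an engineer would, in place of code of your own. Each camera call takes 0.05 s, during which the arm holds its last target. There are 200 camera calls.

## Working session

There is one attempt and no reset: what is moved stays moved. The work goes in short steps, Python scripts to look and compute and a tool call to move; the robot and the scene stay as the last step left them, time stands still between calls to the robot, and variables do not carry over. Pictures are saved under pics/ and viewed, at most 14 in all, crops included, and the job is handed in when it is done.

Besides the shell and the picture viewer there is one more tool, called after "Emit:" as name(argument=value, ...) on one line, values as JSON. apply_moves: Moves the arm, as the interface text tells. Its arguments: {"type":"object","properties":{"targets":{"type":"array"}},"required":["targets"]}

```bash
mkdir -p pics; ls; cat > h.py <<'E'
import numpy as np, cv2
from plant import manip
def cap(n):
    return manip.capture(n)
def save(im,name,s=1): cv2.imwrite('pics/'+name, cv2.resize(im[:,:,::-1],None,fx=s,fy=s,interpolation=cv2.INTER_CUBIC))
def rays(c,uv):
    uv=np.atleast_2d(np.asarray(uv,float)); f=c['image'].shape[0]/2/np.tan(np.radians(c['vertical_fov'])/2)
    K=np.array([[f,0,c['cx']],[0,f,c['cy']],[0,0,1.]])
    p=cv2.undistortPoints(uv[:,None],K,np.array([c['k1'],0,0,0.]))[:,0]
    T=np.array(c['world_from_camera']); d=np.c_[p,np.ones(len(p))]@T[:3,:3].T
    return T[:3,3],d
def plane(c,uv,z):
    o,d=rays(c,uv); return o+d*((z-o[2])/d[:,2])[:,None]
E
python3 - <<'E'
from h import *
for n in('top','side'):
    c=cap(n); save(c['image'],n+'0.png',1.42); np.save(n+'0.npy',c,allow_pickle=True)
    print(n,c['vertical_fov'],c['cx'],c['cy'],c['k1'],np.round(c['world_from_camera'],3).tolist())
s=manip.get_state();print(s)
E
```

```text
pics
top 46.34357830024949 273.94054909936517 219.15637356403917 -0.003856687916002322 [[-0.028, -0.992, 0.127, 0.374], [-1.0, 0.027, -0.014, 0.099], [0.011, -0.127, -0.992, 1.444], [0.0, 0.0, 0.0, 1.0]]
side 49.77673894672795 283.9105888084529 206.47767863991925 -0.08790525548977908 [[-0.998, -0.016, 0.064, 0.452], [-0.066, 0.375, -0.925, 1.192], [-0.009, -0.927, -0.375, 0.479], [0.0, 0.0, 0.0, 1.0]]
{'t': 0.1, 'qpos': array([ 9.89491412e-01,  5.28380010e-01,  1.43377482e+00, -2.70146909e-05,
        1.18141675e+00, -1.78483884e-01]), 'qvel': array([ 4.98289341e-04, -2.37938036e-03, -1.92919280e-03,  1.28404733e-03,
        3.89293803e-05,  3.97442555e-04]), 'effort': array([ 4.22271305e-04, -4.40985310e+01, -1.77149373e+01,  6.34676311e-02,
        5.33160672e-02, -3.87831608e-05]), 'ee_pos': array([0.24468257, 0.57453684, 0.29136497]), 'tool_rot': array([ 2.00046398e-01,  9.79785925e-01, -9.23552453e-04, -3.55315405e-04]), 'force': array([-0.1676871 , -0.25045568,  0.04066523]), 'wrist_torque': array([ 0.02602609, -0.00981339,  0.00324861]), 'gripper_force': 0.0, 'gripper_width': 0.08714461001301789}
```

View pics/top0.png

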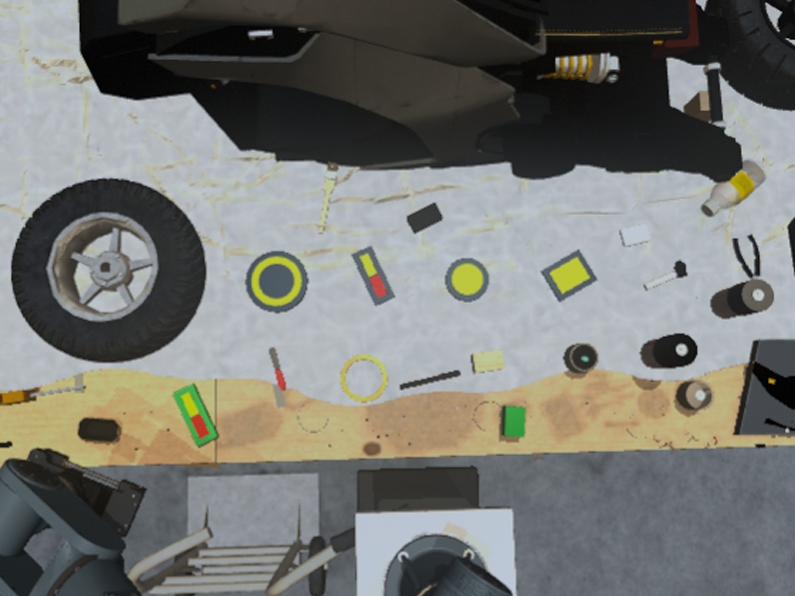

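View pics/side0.png

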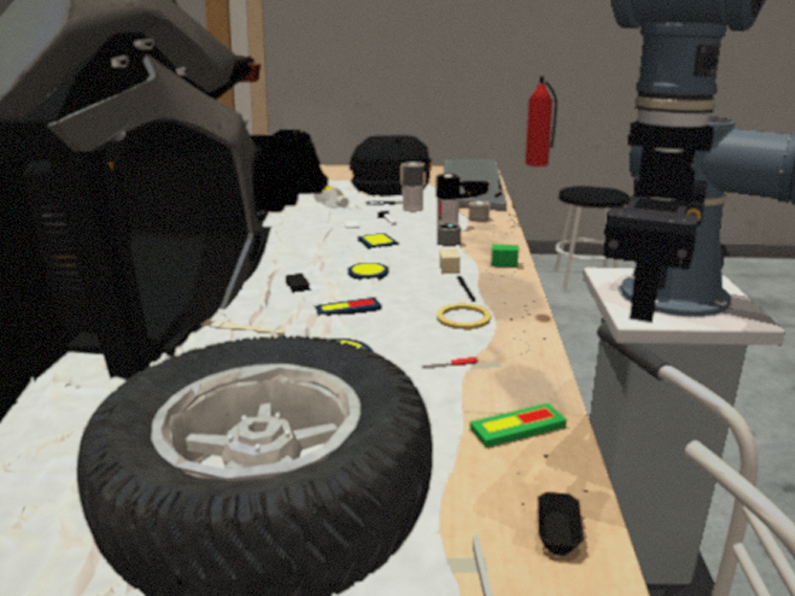

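Top view (scaled 1.42): tape (363,378), marker (430,380), sanding block (425,217), pads roll (277,281), scraper (373,276), pot (467,280) and block (569,274).
- Scraper pad: (373,276) is dark blue and is the one meant. (195,415) is the green look-alike.
- Block: (488,361) is wooden and is the one meant. (513,421) is green.
- Pot: (581,358) has the turquoise blob and is the one meant. (690,395) is plain.
- Scraper: the red-handled one at (278,375).

I'll confirm these in one enlarged crop.

```bash
python3 - <<'E'
from h import *
c=np.load('top0.npy',allow_pickle=True).item(); im=c['image']
save(im[140:310,165:435],'crop0.png',2.96)
hsv=cv2.cvtColor(im,cv2.COLOR_RGB2HSV)
def comps(name,lo,hi,amin=15,roi=(165,140,515,310)):
    m=cv2.inRange(hsv,lo,hi); x0,y0,x1,y1=roi; k=np.zeros_like(m);k[y0:y1,x0:x1]=m[y0:y1,x0:x1]
    n,l,s,ce=cv2.connectedComponentsWithStats(k)
    for i in range(1,n):
        if s[i,4]>=amin:
            cs,_=cv2.findContours((l==i).astype(np.uint8),cv2.RETR_EXTERNAL,cv2.CHAIN_APPROX_NONE)
            r=cv2.minAreaRect(cs[0]); print(name,i,s[i].tolist(),ce[i].round(1),np.round(r[0],1),np.round(r[1],1),round(r[2],1))
comps('yellow',(22,110,90),(35,255,255))
comps('red',(0,130,90),(6,255,255)); comps('red2',(172,130,90),(180,255,255))
comps('bluepad',(100,40,40),(125,255,140),40)
comps('dark',(0,0,0),(180,90,70),20)
comps('turq',(75,80,40),(98,255,255),3)
comps('wood',(18,40,170),(32,105,255),40)
E
```

```text
yellow 1 [254, 179, 11, 16, 99] [259.  186.3] [259.  186.3] [15.7  6.2] 66.0
yellow 2 [177, 181, 36, 35, 497] [194.1 197.8] [194.5 198. ] [34. 35.] 90.0
yellow 3 [387, 181, 28, 26, 407] [400.7 193.5] [400.7 193.4] [17.6 22.9] 60.3
yellow 4 [318, 186, 22, 22, 380] [328.6 196.3] [328.5 196.5] [21. 21.] 90.0
yellow 5 [240, 250, 33, 33, 239] [255.4 265.8] [255.8 265.8] [31.8 31.1] 45.0
red 1 [261, 194, 11, 15, 97] [266. 201.] [266. 201.] [14.3  6.3] 63.4
red 2 [194, 260, 7, 14, 57] [197.2 266.8] [197.2 266.6] [13.8  4.3] 77.5
bluepad 1 [248, 174, 29, 40, 255] [262.2 193.9] [262.3 193.7] [38.8 14. ] 64.7
bluepad 2 [174, 177, 42, 43, 336] [195.4 199.2] [194.5 198. ] [42. 41.] 90.0
bluepad 3 [382, 176, 38, 36, 244] [399.5 194.5] [400.4 193.7] [24.  30.1] 59.7
bluepad 4 [314, 182, 30, 30, 224] [328.2 197.6] [328.5 196.5] [28.3 28.3] 45.0
bluepad 5 [183, 186, 23, 23, 413] [194.2 197.3] [194. 197.] [22. 22.] 90.0
dark 1 [287, 143, 24, 21, 277] [298.5 153. ] [298.5 153. ] [12.1 22.4] 63.4
dark 5 [475, 184, 9, 11, 66] [478.9 189.2] [479.  188.9] [10.4  7. ] 71.6
dark 6 [501, 203, 14, 21, 227] [5
[... 247 characters left out ...]
] [15.6 15.6] 45.0
dark 10 [282, 261, 42, 13, 128] [303.2 266.8] [302.4 267. ] [ 3.2 42.4] 76.0
dark 11 [477, 269, 12, 19, 107] [481.  278.2] [481.9 278.4] [18.4 10.3] 83.7
dark 12 [353, 287, 2, 19, 27] [353.7 297.6] [353.5 296. ] [18.  1.] 90.0
turq 1 [409, 251, 6, 4, 19] [411.6 252.3] [411.5 252.5] [3. 5.] 90.0
wood 29 [334, 254, 21, 7, 74] [345.  257.3] [344.  257.4] [20.2  5.6] 3.2
wood 31 [397, 259, 118, 51, 2996] [465.6 290.6] [455.5 284. ] [ 50. 117.] 90.0
wood 34 [329, 262, 92, 48, 1540] [372.2 285.6] [374.5 285.5] [91. 47.] -0.0
wood 36 [165, 267, 103, 43, 1979] [214.9 292.3] [214.1 295.1] [109.4  38.6] 14.8
wood 42 [203, 274, 14, 10, 92] [208.4 279.2] [208.7 280.1] [12.1  9.4] 26.6
```

View pics/crop0.png

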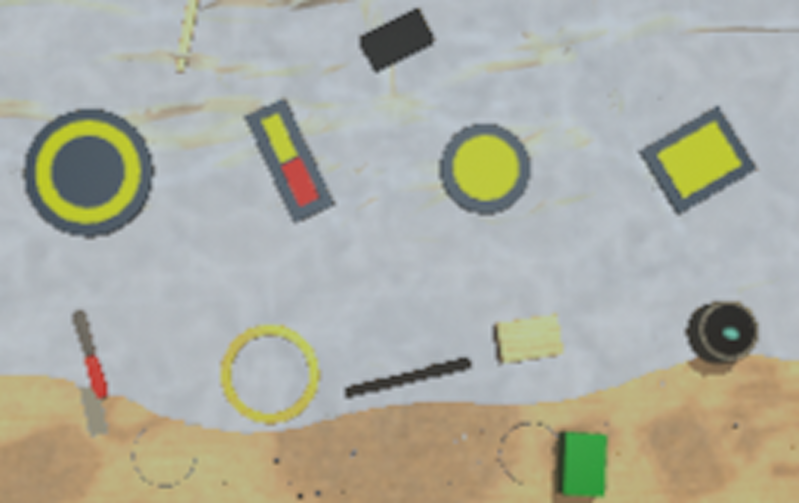

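The crop confirms the six things and four pads. The wooden block is at crop (530,339), the pot with turquoise at (722,332), and the scraper runs from blade end (80,313) to handle end (100,397). Next I convert these to world poses.

```bash
python3 - <<'E'
from h import *
c=np.load('top0.npy',allow_pickle=True).item(); im=c['image']
hsv=cv2.cvtColor(im,cv2.COLOR_RGB2HSV)
P=lambda n,uv,z: print(n,plane(c,uv,z).round(4)[:,:2].tolist())
P('pad_roll',[(194.5,198)],.014);P('pad_pot',[(328.5,196.5)],.014)
P('pad_block',[(400.5,193.6)],.014);P('pad_scr(yel,red)',[(259,186.3),(266,201)],.014)
P('tape',[(255.6,265.8)],.01)
P('sand',[(298.5,153)],.023);P('marker',[(303,267)],.012)
def ang(r,z):
    b=plane(c,cv2.boxPoints(r),z)[:,:2]
    e=[b[1]-b[0],b[2]-b[1]]; L=[np.linalg.norm(x) for x in e]; k=int(np.argmax(L)); print('  ctr',b.mean(0).round(4),'sides',np.round(L,4),'long-axis deg',np.degrees(np.arctan2(e[k][1],e[k][0])).round(1))
for n,lo,hi,(x0,y0,x1,y1),z in [('padblock',(22,110,90),(35,255,255),(385,178,417,210),.014),('marker',(0,0,0),(180,90,90),(275,255,330,275),.012)]:
    m=cv2.inRange(hsv,lo,hi)[y0:y1,x0:x1]; cs=max(cv2.findContours(m,0,1)[0],key=cv2.contourArea)
    (a,b),s,t=cv2.minAreaRect(cs); print(n); ang(((a+x0,b+y0),(s[0]+1,s[1]+1),t),z)
# block, scraper: print colour info
x0,y0,x1,y1=326,242,360,268
b=hsv[y0:y1,x0:x1,1]; t,m=cv2.threshold(b,0,255,cv2.THRESH_OTSU); print('otsu',t)
cs=max(cv2.findContours(m,0,1)[0],key=cv2.contourArea); (a,bb),s,t=cv2.minAreaRect(cs); print('block',a+x0,bb+y0,s,t); ang(((a+x0,bb+y0),(s[0]+1,s[1]+1),t),.042)
big=cv2.resize(im[235:290,180:210,::-1],None,fx=10,fy=10,interpolation=cv2.INTER_NEAREST)
b2=cv2.resize(im[238:270,325:362,::-1],None,fx=10,fy=10,interpolation=cv2.INTER_NEAREST)
o=np.zeros((550,680,3),np.uint8);o[:550,:300]=big;o[:320,310:680]=b2;cv2.imwrite('pics/z.png',o)
E
```

```text
pad_roll [[0.6265, 0.311]]
pad_pot [[0.6205, -0.0848]]
pad_block [[0.6235, -0.299]]
pad_scr(yel,red) [[0.6566, 0.12], [0.6119, 0.1004]]
tape [[0.4224, 0.1357]]
sand [[0.7524, 0.0]]
marker [[0.415, -0.002]]
padblock
  ctr [ 0.6241 -0.2998] sides [0.0727 0.0552] long-axis deg -61.9
marker
  ctr [ 4.157e-01 -2.000e-04] sides [0.1267 0.0127] long-axis deg -78.3
otsu 41.0
block 342.8599967956543 254.02000045776367 (13.293608665466309, 21.49604606628418) 81.8698959350586
  ctr [ 0.4479 -0.1152] sides [0.0647 0.0408] long-axis deg -83.5
```

View pics/z.png

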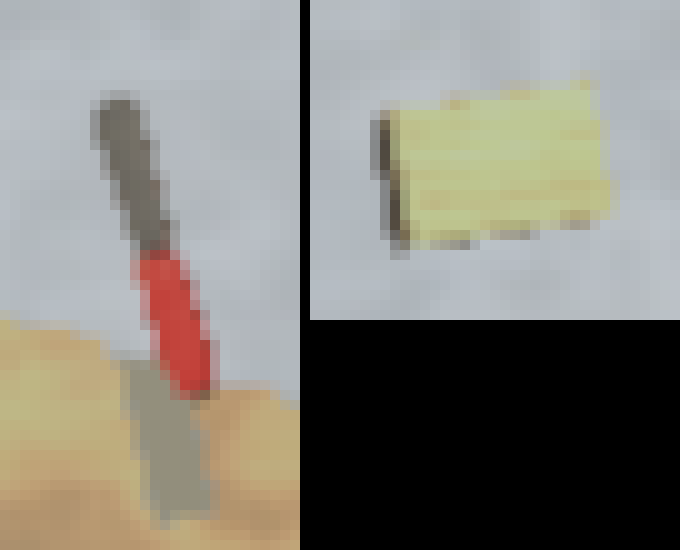

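Zoomed: the blade tip is at top pixel (191.8,244.7) and the handle end at (200,275). The block's top face is about (344.5,254.3) but looks slightly small, so I'll use depth for the block and pot.

```bash
python3 - <<'E'
from h import *
c=np.load('top0.npy',allow_pickle=True).item()
p=plane(c,[(191.8,244.7),(200,275),(195.9,259.8)],.004); d=p[0]-p[1]
print('scr',p[:,:2].round(4).tolist(),np.linalg.norm(d[:2]),np.degrees(np.arctan2(d[1],d[0])))
for n in('top','side'):
    c=np.load(n+'0.npy',allow_pickle=True).item(); D=c['depth']
    vv,uu=np.mgrid[0:420,0:560]; uv=np.c_[uu.ravel(),vv.ravel()]
    o,d=rays(c,uv); w=o+d*D.reshape(-1,1); ok=D.ravel()>0
    for nm,x,y,h in [('block',.448,-.12,.042),('pot',.45,-.31,.049)]:
        k=ok&(abs(w[:,0]-x)<.07)&(abs(w[:,1]-y)<.07)&(w[:,2]>h*.75)&(w[:,2]<.09)
        q=w[k]
        if len(q)<5: print(n,nm,len(q));continue
        r=cv2.minAreaRect((q[:,:2]*1000).astype(np.float32)); print(n,nm,k.sum(),'z',np.percentile(q[:,2],[10,50,90]).round(4),'rect',np.round(r[0],1),np.round(r[1],1),round(r[2],1),'uv',uv[k].min(0),uv[k].max(0))
    k=ok&(abs(w[:,0]-.5)<.03)&(abs(w[:,1]+.2)<.05);print('table z',np.median(w[k,2]))
E
```

```text
scr [[0.4895, 0.3215], [0.4005, 0.2983], [0.445, 0.3099]] 0.0920201390243349 14.596384441886682
top block 300 z [0.0387 0.0424 0.0461] rect [ 447.3 -115.7] [40. 61.] 6.9 uv [332 246] [354 262]
top pot 343 z [0.0396 0.0436 0.0482] rect [ 449.9 -307.7] [57.2 58.4] 30.8 uv [399 242] [420 262]
table z 0.003800927625028594
side block 138 z [0.0338 0.0424 0.0441] rect [ 445.  -113.8] [39.  64.1] 7.2 uv [309 175] [323 184]
side pot 115 z [0.0394 0.044  0.0476] rect [ 446.3 -306.1] [61.4 57.4] 67.0 uv [307 157] [324 164]
table z 0.004548018034412321
```

```bash
cat >> h.py <<'E'
from scipy.spatial.transform import Rotation as R
def plan(*wps,pose=None):
    """waypoints (x,y,ztip,yaw_y deg), all relative to one start pose; ztip = fingertip height"""
    s=manip.get_state(); p,r=pose or (s['ee_pos'],R.from_quat(s['tool_rot']))
    print('t',round(s['t'],2),'p',np.round(p,4),'yaw',np.degrees(np.arctan2(*r.as_matrix()[[1,0],1])).round(1))
    for x,y,z,a in wps:
        a=np.radians(a); Y=np.array([np.cos(a),np.sin(a),0]); Z=np.array([0,0,-1.]); T=np.c_[np.cross(Y,Z),Y,Z]
        print('  ',r.inv().apply(np.array([x,y,z+.07])-p).__mul__(1000).round(1).tolist(),(r.inv()*R.from_matrix(T)).as_rotvec().round(3).tolist())
    return np.array([x,y,z+.07]),R.from_matrix(T)
E
python3 - <<'E'
from h import *
g=(.4276,.3055);a=104.6
p=plan((*g,.1,a)); p=plan((*g,.06,a),(*g,.02,a),(*g,.003,a),pose=p)
E
```

```text
t 0.1 p [0.2447 0.5745 0.2914] yaw 66.9
   [-273.8, -175.6, 121.6] [-0.002, -0.001, -0.658]
t 0.1 p [0.4276 0.3055 0.17  ] yaw 104.6
   [0.0, 0.0, 40.0] [0.0, 0.0, 0.0]
   [0.0, 0.0, 80.0] [0.0, 0.0, 0.0]
   [0.0, 0.0, 97.0] [0.0, 0.0, 0.0]
```

Emit:
apply_moves(targets=[{"fingers":1,"translation":[-274,-176,60],"rotation":[0,0,-0.658]},{"fingers":1,"translation":[-274,-176,60],"rotation":[0,0,-0.658]},{"fingers":1,"translation":[-274,-176,60],"rotation":[0,0,-0.658]},{"fingers":1,"translation":[-274,-176,60],"rotation":[0,0,-0.658]},{"fingers":1,"translation":[-274,-176,60],"rotation":[0,0,-0.658]}])

```text
t: 0.6
ee_pos: [0.3775, 0.3798, 0.2486]
tool_rot: [-0.13, 0.992, 0.0, -0.0]
force: [1.1, -0.2, -0.4]
gripper_width: 0.0871
gripper_force: 0.0
```

```bash
python3 - <<'E'
from h import *
g=(.4276,.3055);a=104.6
plan((*g,.1,a),(*g,.05,a),(*g,.02,a))
E
```

```text
t 0.6 p [0.3775 0.3798 0.2486] yaw 104.9
   [-29.3, -84.7, 78.5] [0.0, -0.0, 0.006]
   [-29.3, -84.7, 128.5] [0.0, -0.0, 0.006]
   [-29.3, -84.7, 158.5] [0.0, -0.0, 0.006]
```

Emit:
apply_moves(targets=[{"fingers":1,"translation":[-29,-85,50],"rotation":[0,0,0.006]},{"fingers":1,"translation":[-29,-85,78],"rotation":[0,0,0.006]},{"fingers":1,"translation":[-29,-85,118],"rotation":[0,0,0.006]},{"fingers":1,"translation":[-29,-85,148],"rotation":[0,0,0.006]},{"fingers":1,"translation":[-29,-85,148],"rotation":[0,0,0.006]}])

```text
t: 1.1
ee_pos: [0.4241, 0.304, 0.0964]
tool_rot: [-0.123, 0.992, -0.002, -0.006]
force: [-1.0, 0.2, -0.0]
gripper_width: 0.0865
gripper_force: 0.0
```

```bash
python3 - <<'E'
from h import *
g=(.4276,.3055);a=104.6
plan((*g,.015,a),(*g,.003,a))
c=cap('top'); save(c['image'][220:300,150:260],'s1.png',5)
E
```

```text
t 1.1 p [0.4241 0.304  0.0964] yaw 104.2
   [-3.9, 0.6, 11.3] [-0.002, -0.011, -0.008]
   [-4.0, 0.6, 23.3] [-0.002, -0.011, -0.008]
```

View pics/s1.png

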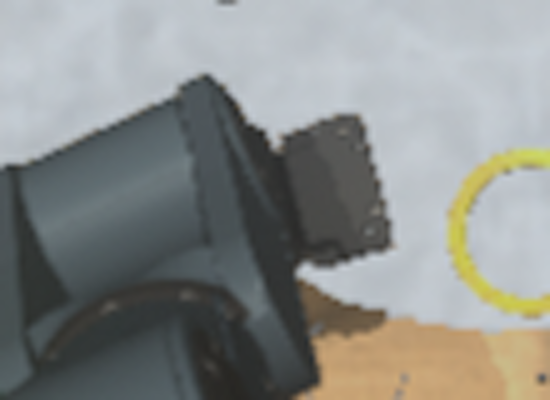

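The arm hides the scraper from above, so I'll go on from the estimate.

Emit:
apply_moves(targets=[{"fingers":1,"translation":[0,0,12],"rotation":[0,0,0]},{"fingers":1,"translation":[0,0,20],"rotation":[0,0,0]},{"fingers":1,"translation":[0,0,25],"rotation":[0,0,0]},{"fingers":1,"translation":[0,0,27],"rotation":[0,0,0]},{"fingers":1,"translation":[0,0,27],"rotation":[0,0,0]}])

```text
t: 1.65
ee_pos: [0.4266, 0.3065, 0.0744]
tool_rot: [-0.125, 0.992, 0.0, 0.0]
force: [-0.2, 0.0, -0.4]
gripper_width: 0.0869
gripper_force: 0.0
```

Emit:
apply_moves(targets=[{"fingers":-1,"translation":[0,0,0],"rotation":[0,0,0]},{"fingers":-1,"translation":[0,0,0],"rotation":[0,0,0]},{"fingers":-1,"translation":[0,0,0],"rotation":[0,0,0]},{"fingers":-1,"translation":[0,0,0],"rotation":[0,0,0]},{"fingers":-1,"translation":[0,0,0],"rotation":[0,0,0]}])

```text
t: 2.15
ee_pos: [0.4266, 0.3062, 0.0741]
tool_rot: [-0.124, 0.992, 0.0, 0.0]
force: [0.9, -0.2, -1.3]
gripper_width: 0.0548
gripper_force: 0.0
```

Emit:
apply_moves(targets=[{"fingers":-1,"translation":[0,0,0],"rotation":[0,0,0]},{"fingers":-1,"translation":[0,0,0],"rotation":[0,0,0]},{"fingers":-1,"translation":[0,0,0],"rotation":[0,0,0]},{"fingers":-1,"translation":[0,0,0],"rotation":[0,0,0]},{"fingers":-1,"translation":[0,0,0],"rotation":[0,0,0]}])

```text
t: 2.65
ee_pos: [0.4266, 0.3062, 0.074]
tool_rot: [-0.124, 0.992, -0.0, -0.0]
force: [-0.3, 0.7, -0.5]
gripper_width: 0.0148
gripper_force: 3.1
```

Emit:
apply_moves(targets=[{"fingers":-1,"translation":[0,0,0],"rotation":[0,0,0]},{"fingers":-1,"translation":[0,0,0],"rotation":[0,0,0]},{"fingers":-1,"translation":[0,0,-20],"rotation":[0,0,0]},{"fingers":-1,"translation":[0,0,-50],"rotation":[0,0,0]},{"fingers":-1,"translation":[0,0,-60],"rotation":[0,0,0]}])

```text
t: 3.15
ee_pos: [0.4275, 0.3067, 0.1359]
tool_rot: [-0.124, 0.992, 0.0, 0.002]
force: [0.5, -0.2, -0.2]
gripper_width: 0.014
gripper_force: 29.9
```

```bash
python3 - <<'E'
from h import *
a=104.6+9.9; r=np.radians(a-90); q=(.6343-.018*np.cos(r),.1102-.018*np.sin(r))
plan((*q,.06,a),(*q,.03,a))
c=cap('side'); save(c['image'][200:320,240:400],'s2.png',5)
E
```

```text
t 3.15 p [0.4275 0.3067 0.1359] yaw 104.3
   [-134.2, -244.6, 6.3] [0.0, 0.004, -0.178]
   [-134.1, -244.6, 36.3] [0.0, 0.004, -0.178]
```

View pics/s2.png

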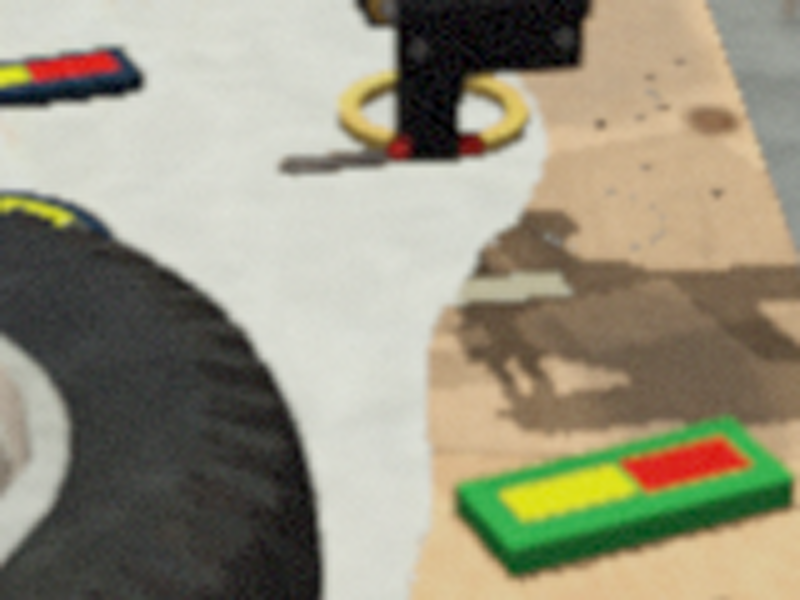

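The side crop shows the scraper held level, with the finger mid-handle at (432,150) and the blade tip at (282,165). The grasp is about 22 mm behind its centre.

```bash
python3 - <<'E'
from h import *
a=114.5; r=np.radians(a-90); q=(.6343-.0215*np.cos(r),.1102-.0215*np.sin(r))
plan((*q,.06,a),(*q,.03,a))
E
```

```text
t 3.2 p [0.4278 0.3068 0.1366] yaw 104.3
   [-130.4, -245.3, 7.0] [0.0, 0.005, -0.178]
   [-130.3, -245.3, 37.0] [0.0, 0.005, -0.178]
```

Emit:
apply_moves(targets=[{"fingers":-1,"translation":[-26,-49,0],"rotation":[0,0,-0.04]},{"fingers":-1,"translation":[-46,-87,0],"rotation":[0,0,-0.08]},{"fingers":-1,"translation":[-66,-125,0],"rotation":[0,0,-0.12]},{"fingers":-1,"translation":[-87,-163,0],"rotation":[0,0,-0.16]},{"fingers":-1,"translation":[-107,-201,0],"rotation":[0,0,-0.178]}])

```text
t: 3.7
ee_pos: [0.5805, 0.1363, 0.1329]
tool_rot: [-0.212, 0.977, 0.0, -0.001]
force: [0.7, -0.0, 0.3]
gripper_width: 0.0137
gripper_force: 29.9
```

Emit:
apply_moves(targets=[{"fingers":-1,"translation":[-26,-41,0],"rotation":[0,0,0]},{"fingers":-1,"translation":[-26,-41,10],"rotation":[0,0,0]},{"fingers":-1,"translation":[-26,-41,20],"rotation":[0,0,0]},{"fingers":-1,"translation":[-26,-41,26],"rotation":[0,0,0]},{"fingers":-1,"translation":[-26,-41,26],"rotation":[0,0,0]}])

```text
t: 4.2
ee_pos: [0.6179, 0.1123, 0.106]
tool_rot: [-0.213, 0.977, 0.001, -0.003]
force: [-0.3, -0.3, -0.8]
gripper_width: 0.0142
gripper_force: 29.9
```

```bash
python3 - <<'E'
from h import *
a=114.5; r=np.radians(a-90); q=(.6343-.0215*np.cos(r),.1102-.0215*np.sin(r))
plan((*q,.03,a),(*q,.018,a))
c=cap('side'); save(c['image'][180:250,200:310],'s3.png',7)
c=cap('top'); save(c['image'][150:230,220:330],'s3t.png',7)
E
```

```text
t 4.2 p [0.6179 0.1123 0.106 ] yaw 114.6
   [7.4, -8.7, 6.0] [0.002, -0.005, 0.001]
   [7.4, -8.7, 18.0] [0.002, -0.005, 0.001]
```

View pics/s3.png

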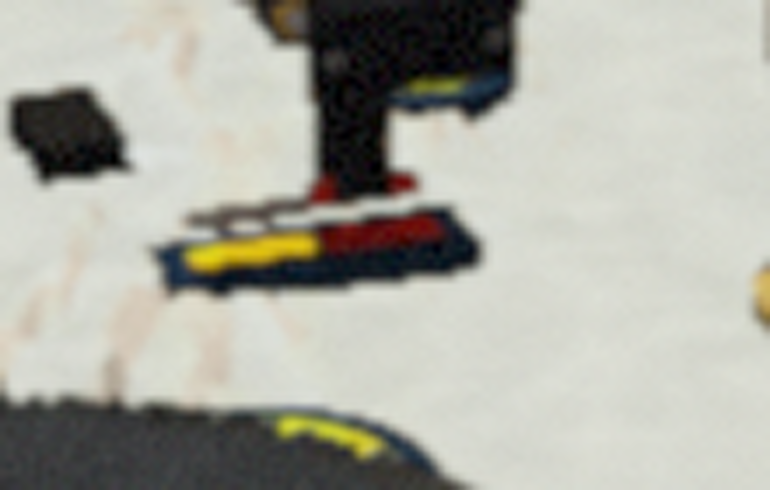

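The scraper is held just above the pad, about 9 mm off (finger at (355,185), pad centre (320,245)). I'll correct before lowering.

Emit:
apply_moves(targets=[{"fingers":-1,"translation":[7,-9,0],"rotation":[0,0,0]},{"fingers":-1,"translation":[7,-9,0],"rotation":[0,0,0]},{"fingers":-1,"translation":[7,-9,0],"rotation":[0,0,0]}])

```text
t: 4.6
ee_pos: [0.6179, 0.0998, 0.1085]
tool_rot: [-0.212, 0.977, -0.0, 0.0]
force: [-0.5, 0.1, 0.6]
gripper_width: 0.0139
gripper_force: 29.9
```

```bash
python3 - <<'E'
from h import *
a=114.5; r=np.radians(a-90); q=(.6343-.0215*np.cos(r),.1102-.0215*np.sin(r))
plan((*q,.018,a))
c=cap('side'); save(c['image'][180:250,200:310],'s4.png',7)
E
```

```text
t 4.6 p [0.6179 0.0998 0.1085] yaw 114.4
   [2.3, 2.7, 20.5] [-0.0, 0.001, -0.001]
```

View pics/s4.png

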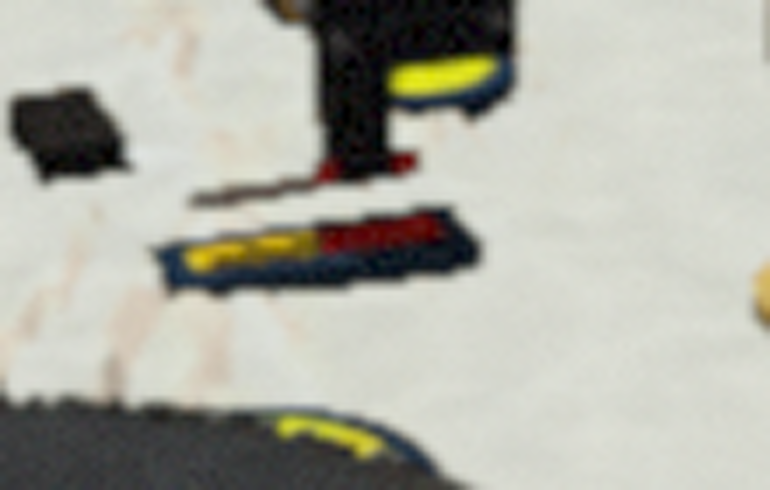

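```bash
python3 - <<'E'
from h import *
c=cap('side')
P=lambda a,b,z1,z2:(lambda p,q:(p.round(3),q.round(3),((p+q)/2).round(4),np.linalg.norm(p-q).round(4),np.degrees(np.arctan2(*(p-q)[[1,0]])).round(1)))(plane(c,[a],z1)[0],plane(c,[b],z2)[0])
print(P((227.2,208.9),(259.4,202.9),.0365,.040))
print('outline',P((226.7,217.3),(263.4,211.8),.014,.014))
print('s2',P((240+280/5,200+165/5),(240+484/5,200+145/5),.064,.068))
a=114.5; r=np.radians(a-90); q=(.6343-.0215*np.cos(r),.1102-.0215*np.sin(r))
plan((*q,.018,a))
hsv=cv2.cvtColor(c['image'],cv2.COLOR_RGB2HSV); print(c['image'][198:212,222:264].astype(int).sum(2)[::1,::3])
E
```

```text
(array([0.673, 0.127, 0.037]), array([0.594, 0.09 , 0.04 ]), array([0.6332, 0.1083, 0.0383]), np.float64(0.0875), np.float64(24.7))
outline (array([0.675, 0.129, 0.014]), array([0.584, 0.088, 0.014]), array([0.6294, 0.1087, 0.014 ]), np.float64(0.1001), np.float64(24.2))
s2 (array([0.488, 0.32 , 0.064]), array([0.4  , 0.305, 0.068]), array([0.444 , 0.3127, 0.066 ]), np.float64(0.0886), np.float64(10.1))
t 4.7 p [0.618  0.1    0.1084] yaw 114.5
   [2.5, 2.5, 20.4] [-0.0, 0.001, -0.001]
[[636 637 641 635 644 627 642 626 166  11  65 329 660 627]
 [634 638 635 612 642 624 638 640 258  20  27 329 659 628]
 [636 640 639 624 639 625 630 638 272  62  62 299 625 633]
 [653 652 648 636 629 632 632 634 275  59  60 160 446 640]
 [656 653 649 639 632 638 633 631 264  52  78  63 221 629]
 [655 645 648 639 640 640 643 627 198  56  29  58 153 631]
 [637 641 647 643 648 654 617 599 173  82  42 128 252 633]
 [636 644 649 633 610 622 472 393 191 106 216 410 474 649]
 [632 654 619 550 438 437 290 236 397 403 457 627 615 646]
 [640 647 463 378 270 256 339 416 611 627 604 655 639 638]
 [652 635 313 263 335 421 549 613 647 647 645 646 616 606]
 [659 631 414 408 526 623 635 645 645 640 624 615 523 383]
 [657 646 607 616 621 645 646 642 606 607 423 395 295 122]
 [660 636 647 646 639 612 607 593 388 385 182 112 154 102]]
```

Vision agrees within about 3 mm and under 1°, so I lower straight down.

Emit:
apply_moves(targets=[{"fingers":-1,"translation":[0,0,8],"rotation":[0,0,0]},{"fingers":-1,"translation":[0,0,14],"rotation":[0,0,0]},{"fingers":-1,"translation":[0,0,17],"rotation":[0,0,0]},{"fingers":-1,"translation":[0,0,20],"rotation":[0,0,0]},{"fingers":-1,"translation":[0,0,20],"rotation":[0,0,0]}])

```text
t: 5.2
ee_pos: [0.6177, 0.1003, 0.088]
tool_rot: [-0.212, 0.977, 0.0, -0.0]
force: [-1.9, 0.1, 2.8]
gripper_width: 0.0139
gripper_force: 29.9
```

Emit:
apply_moves(targets=[{"fingers":-1,"translation":[0,0,0],"rotation":[0,0,0]},{"fingers":0,"translation":[0,0,0],"rotation":[0,0,0]},{"fingers":0,"translation":[0,0,0],"rotation":[0,0,0]},{"fingers":0,"translation":[0,0,0],"rotation":[0,0,0]},{"fingers":0,"translation":[0,0,0],"rotation":[0,0,0]}])

```text
t: 5.7
ee_pos: [0.6179, 0.1002, 0.0879]
tool_rot: [-0.212, 0.977, 0.0, 0.0]
force: [-0.2, -0.5, 0.0]
gripper_width: 0.0377
gripper_force: 0.0
```

Emit:
apply_moves(targets=[{"fingers":0,"translation":[0,0,-10],"rotation":[0,0,0]},{"fingers":0,"translation":[0,0,-40],"rotation":[0,0,0]},{"fingers":0,"translation":[0,0,-80],"rotation":[0,0,0]},{"fingers":0,"translation":[0,0,-100],"rotation":[0,0,0]},{"fingers":0,"translation":[0,0,-100],"rotation":[0,0,0]}])

```text
t: 6.2
ee_pos: [0.6201, 0.1002, 0.1925]
tool_rot: [-0.212, 0.977, -0.001, 0.004]
force: [1.4, 0.2, -0.1]
gripper_width: 0.0434
gripper_force: 0.0
```

```bash
python3 - <<'E'
from h import *
t=np.radians(-60);g=(.4224+.0432*np.cos(t),.1357+.0432*np.sin(t));a=120
p=plan((*g,.08,a))
plan((*g,.03,a),(*g,.003,a),pose=p)
E
```

```text
t 6.2 p [0.6201 0.1002 0.1925] yaw 114.5
   [161.4, 71.4, 40.9] [-0.004, 0.008, -0.096]
t 6.2 p [0.444  0.0983 0.15  ] yaw 120.0
   [0.0, 0.0, 50.0] [0.0, 0.0, 0.0]
   [0.0, 0.0, 77.0] [0.0, 0.0, 0.0]
```

Emit:
apply_moves(targets=[{"fingers":0,"translation":[161,71,20],"rotation":[0,0,-0.096]},{"fingers":0,"translation":[161,71,20],"rotation":[0,0,-0.096]},{"fingers":0,"translation":[161,71,41],"rotation":[0,0,-0.096]},{"fingers":0,"translation":[161,71,41],"rotation":[0,0,-0.096]},{"fingers":0,"translation":[161,71,41],"rotation":[0,0,-0.096]}])

```text
t: 6.7
ee_pos: [0.4339, 0.0985, 0.1452]
tool_rot: [-0.259, 0.966, 0.002, -0.007]
force: [-0.2, -0.2, 0.5]
gripper_width: 0.0433
gripper_force: 0.0
```

Emit:
apply_moves(targets=[{"fingers":0,"translation":[0,0,30],"rotation":[0,0,0]},{"fingers":0,"translation":[0,0,30],"rotation":[0,0,0]},{"fingers":0,"translation":[0,0,30],"rotation":[0,0,0]}])

```text
t: 7.0
ee_pos: [0.4422, 0.098, 0.1167]
tool_rot: [-0.259, 0.966, 0.0, -0.001]
force: [0.2, -0.6, 0.1]
gripper_width: 0.0436
gripper_force: 0.0
```

```bash
python3 - <<'E'
from h import *
t=np.radians(-60);g=(.4224+.0432*np.cos(t),.1357+.0432*np.sin(t));a=120
plan((*g,.02,a),(*g,.003,a))
c=cap('top'); s=cap('side'); o=np.zeros((600,800,3),np.uint8)
A=cv2.resize(c['image'][170:290,225:325],None,fx=4,fy=4,interpolation=2); B=cv2.resize(s['image'][190:240,290:360],None,fx=5.7,fy=5.7,interpolation=2)
o[:A.shape[0],:400]=A; o[:B.shape[0],401:401+B.shape[1]]=B[:,:399]; save(o,'t1.png')
E
```

```text
t 7.0 p [0.4422 0.098  0.1167] yaw 120.0
   [-1.8, -0.7, 26.7] [0.001, -0.001, -0.001]
   [-1.8, -0.7, 43.7] [0.001, -0.001, -0.001]
```

View pics/t1.png

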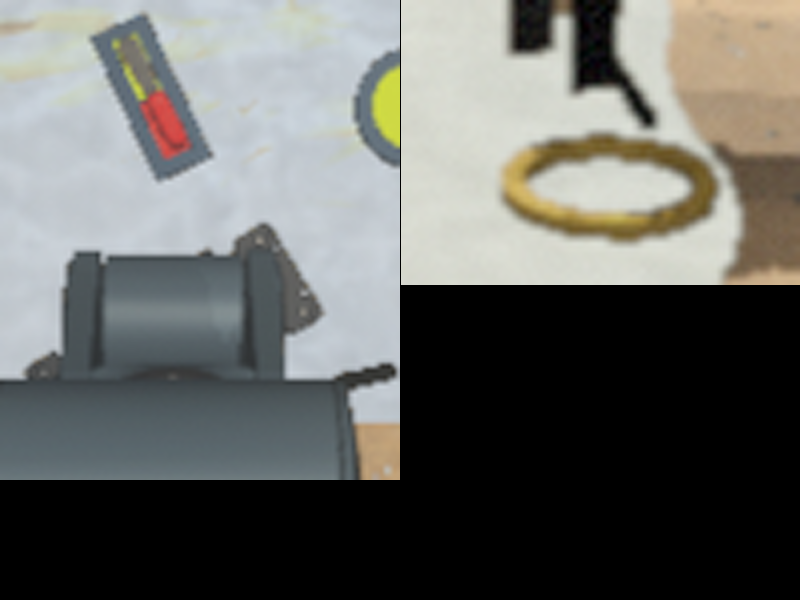

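Left: the scraper lies on its outline with red on red, around (150,105). Right: the fingers hang over the far part of the ring. Descending.

Emit:
apply_moves(targets=[{"fingers":0,"translation":[-2,-1,22],"rotation":[0,0,0]},{"fingers":0,"translation":[-2,-1,34],"rotation":[0,0,0]},{"fingers":0,"translation":[-2,-1,40],"rotation":[0,0,0]},{"fingers":0,"translation":[-2,-1,43],"rotation":[0,0,0]},{"fingers":0,"translation":[-2,-1,43],"rotation":[0,0,0]}])

```text
t: 7.6
ee_pos: [0.4444, 0.0982, 0.0743]
tool_rot: [-0.259, 0.966, -0.0, 0.0]
force: [0.2, -0.5, 1.1]
gripper_width: 0.0438
gripper_force: 0.0
```

Emit:
apply_moves(targets=[{"fingers":-1,"translation":[0,0,0],"rotation":[0,0,0]},{"fingers":-1,"translation":[0,0,0],"rotation":[0,0,0]},{"fingers":-1,"translation":[0,0,0],"rotation":[0,0,0]},{"fingers":-1,"translation":[0,0,0],"rotation":[0,0,0]},{"fingers":-1,"translation":[0,0,0],"rotation":[0,0,0]}])

```text
t: 8.1
ee_pos: [0.4441, 0.0982, 0.0742]
tool_rot: [-0.259, 0.966, -0.0, 0.0]
force: [-0.9, -0.8, 2.2]
gripper_width: 0.013
gripper_force: 28.1
```

Emit:
apply_moves(targets=[{"fingers":-1,"translation":[0,0,0],"rotation":[0,0,0]},{"fingers":-1,"translation":[0,0,0],"rotation":[0,0,0]},{"fingers":-1,"translation":[0,0,-20],"rotation":[0,0,0]},{"fingers":-1,"translation":[0,0,-50],"rotation":[0,0,0]},{"fingers":-1,"translation":[0,0,-60],"rotation":[0,0,0]}])

```text
t: 8.6
ee_pos: [0.4448, 0.0983, 0.1356]
tool_rot: [-0.259, 0.966, -0.0, 0.001]
force: [0.6, 0.0, 0.3]
gripper_width: 0.013
gripper_force: 28.2
```

```bash
python3 - <<'E'
from h import *
t=np.radians(-60);g=(.6265+.0432*np.cos(t),.311+.0432*np.sin(t));a=120
plan((*g,.06,a),(*g,.018,a))
s=cap('side');c=s; save(s['image'][185:245,280:370],'t2.png',8)
m=cv2.inRange(cv2.cvtColor(s['image'],cv2.COLOR_RGB2HSV),(18,90,60),(35,255,255));m[:,:290]=0;m[:,370:]=0;m[:180]=0;m[250:]=0
v,u=np.nonzero(m);print(u.min(),u.max(),v.min(),v.max(),plane(s,[(u.min(),(v.min()+v.max())/2),(u.max(),(v.min()+v.max())/2)],.065).round(3).tolist())
E
```

```text
t 8.6 p [0.4448 0.0983 0.1356] yaw 120.0
   [-263.7, 50.3, 6.2] [-0.001, 0.002, -0.0]
   [-263.6, 50.3, 48.2] [-0.001, 0.002, -0.0]
307 367 181 237 [[0.467, 0.187, 0.065], [0.323, 0.181, 0.065]]
```

View pics/t2.png

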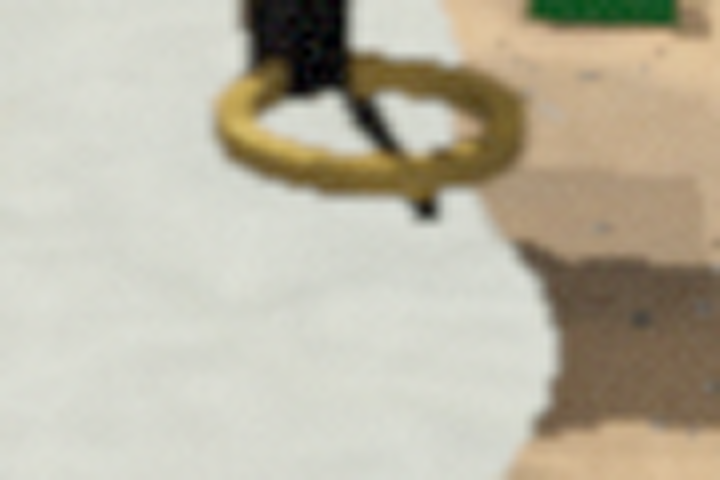

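The ring is held level at crop (370,125). I'll carry it to the roll pad.

Emit:
apply_moves(targets=[{"fingers":-1,"translation":[-30,6,0],"rotation":[0,0,0]},{"fingers":-1,"translation":[-75,14,0],"rotation":[0,0,0]},{"fingers":-1,"translation":[-120,23,0],"rotation":[0,0,0]},{"fingers":-1,"translation":[-165,31,0],"rotation":[0,0,0]},{"fingers":-1,"translation":[-205,39,0],"rotation":[0,0,0]}])

```text
t: 9.15
ee_pos: [0.6034, 0.2359, 0.1328]
tool_rot: [-0.259, 0.966, 0.0, -0.0]
force: [0.4, 0.0, -1.3]
gripper_width: 0.0131
gripper_force: 28.2
```

Emit:
apply_moves(targets=[{"fingers":-1,"translation":[-30,6,0],"rotation":[0,0,0]},{"fingers":-1,"translation":[-50,11,0],"rotation":[0,0,0]},{"fingers":-1,"translation":[-59,11,0],"rotation":[0,0,0]},{"fingers":-1,"translation":[-59,11,10],"rotation":[0,0,0]},{"fingers":-1,"translation":[-59,11,10],"rotation":[0,0,0]}])

```text
t: 9.65
ee_pos: [0.6455, 0.2723, 0.1212]
tool_rot: [-0.258, 0.966, -0.0, -0.003]
force: [-0.1, -1.0, 0.2]
gripper_width: 0.0129
gripper_force: 28.2
```

```bash
python3 - <<'E'
from h import *
t=np.radians(-60);g=(.6265+.0432*np.cos(t),.311+.0432*np.sin(t));a=120
s=cap('side'); p=plane(s,[(306.9,200.5),(345.6,200.5)],.066); print(p.round(4).tolist(),'expect x',.4448-.0216)
c=cap('top'); o=np.zeros((560,800,3),np.uint8)
A=cv2.resize(c['image'][160:250,150:250],None,fx=4,fy=4,interpolation=2); B=cv2.resize(s['image'][180:260,220:320],None,fx=4,fy=4,interpolation=2)
o[:360,:400]=A;o[:320,400:]=B; save(o,'t3.png')
plan((*g,.03,a),(*g,.018,a))
E
```

```text
[[0.4678, 0.1339, 0.066], [0.371, 0.1298, 0.066]] expect x 0.42319999999999997
t 9.75 p [0.6462 0.2723 0.1227] yaw 119.9
   [-2.4, 0.2, 22.7] [0.001, -0.004, -0.001]
   [-2.5, 0.1, 34.7] [0.001, -0.004, -0.001]
```

View pics/t3.png

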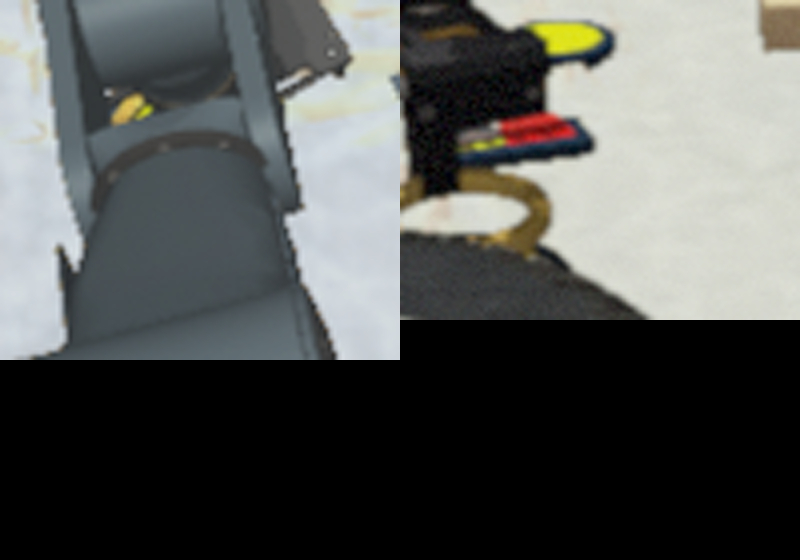

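The side view shows the ring over the far pad, level, and partly behind the tyre. It sat about 3 mm nearer the base than planned, so I compensate and lower.

Emit:
apply_moves(targets=[{"fingers":-1,"translation":[-4,-1,10],"rotation":[0,0,0]},{"fingers":-1,"translation":[-4,-1,20],"rotation":[0,0,0]},{"fingers":-1,"translation":[-4,-1,28],"rotation":[0,0,0]},{"fingers":-1,"translation":[-4,-1,34],"rotation":[0,0,0]},{"fingers":-1,"translation":[-4,-1,34],"rotation":[0,0,0]}])

```text
t: 10.25
ee_pos: [0.6514, 0.2744, 0.089]
tool_rot: [-0.259, 0.966, 0.0, -0.001]
force: [-0.2, -0.1, -0.5]
gripper_width: 0.0132
gripper_force: 29.3
```

Emit:
apply_moves(targets=[{"fingers":-1,"translation":[0,0,0],"rotation":[0,0,0]},{"fingers":0,"translation":[0,0,0],"rotation":[0,0,0]},{"fingers":0,"translation":[0,0,0],"rotation":[0,0,0]},{"fingers":0,"translation":[0,0,0],"rotation":[0,0,0]},{"fingers":0,"translation":[0,0,0],"rotation":[0,0,0]}])

```text
t: 10.75
ee_pos: [0.6519, 0.2746, 0.0903]
tool_rot: [-0.259, 0.966, -0.0, 0.0]
force: [0.2, 0.1, -0.2]
gripper_width: 0.0371
gripper_force: 0.0
```

Emit:
apply_moves(targets=[{"fingers":0,"translation":[0,0,-10],"rotation":[0,0,0]},{"fingers":0,"translation":[0,0,-40],"rotation":[0,0,0]},{"fingers":0,"translation":[0,0,-80],"rotation":[0,0,0]},{"fingers":0,"translation":[0,0,-100],"rotation":[0,0,0]},{"fingers":1,"translation":[0,0,-100],"rotation":[0,0,0]}])

```text
t: 11.25
ee_pos: [0.6542, 0.2753, 0.1954]
tool_rot: [-0.259, 0.966, -0.0, 0.005]
force: [1.8, 0.1, 0.6]
gripper_width: 0.0468
gripper_force: 0.0
```

```bash
python3 - <<'E'
from h import *
g=(.447,-.1155)
p=plan((*g,.1,97)); plan((*g,.05,97),(*g,.01,97),pose=p)
E
```

```text
t 11.25 p [0.6542 0.2753 0.1954] yaw 120.0
   [375.0, -234.8, 22.6] [-0.001, 0.01, 0.401]
t 11.25 p [ 0.447  -0.1155  0.17  ] yaw 97.0
   [0.0, 0.0, 50.0] [0.0, 0.0, 0.0]
   [0.0, 0.0, 90.0] [0.0, 0.0, 0.0]
```

Emit:
apply_moves(targets=[{"fingers":1,"translation":[60,-37,0],"rotation":[0,0,0.14]},{"fingers":1,"translation":[100,-62,0],"rotation":[0,0,0.28]},{"fingers":1,"translation":[140,-87,0],"rotation":[0,0,0.42]},{"fingers":1,"translation":[180,-112,0],"rotation":[0,0,0.56]},{"fingers":1,"translation":[220,-137,0],"rotation":[0,0,0.7]}])

```text
t: 11.75
ee_pos: [0.5322, 0.0528, 0.1894]
tool_rot: [0.091, 0.996, -0.0, -0.001]
force: [1.0, -1.2, 0.3]
gripper_width: 0.0824
gripper_force: 0.0
```

```bash
python3 - <<'E'
from h import *
g=(.447,-.1155)
plan((*g,.1,7))
c=cap('top'); im=c['image'][175:225,165:225]; save(im,'t4.png',8)
hsv=cv2.cvtColor(c['image'],cv2.COLOR_RGB2HSV)[175:225,165:225]
for n,lo,hi in(('yel',(20,100,60),(36,255,255)),('hole/pad',(100,30,30),(128,255,150))):
    m=cv2.inRange(hsv,lo,hi); v,u=np.nonzero(m); print(n,u.min()+165,u.max()+165,v.min()+175,v.max()+175)
E
```

```text
t 11.75 p [0.5322 0.0528 0.1894] yaw 79.6
   [53.4, -180.9, 19.6] [-0.001, -0.001, 1.267]
yel 177 211 180 215
hole/pad 174 216 177 219
```

View pics/t4.png

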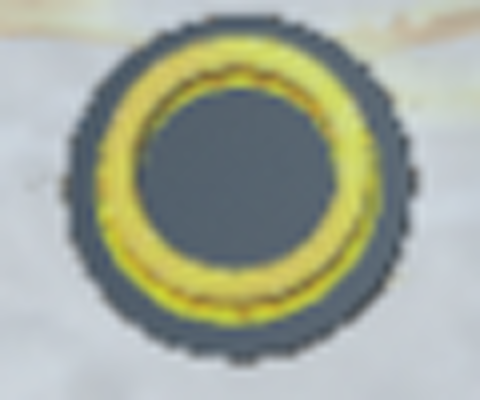

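The tape roll lies flat on its pad. The ring centre is near (237,170) and the pad centre (239,187), about 5 mm off after parallax, which is inside 12 mm. Next is the block.

Emit:
apply_moves(targets=[{"fingers":1,"translation":[20,-40,0],"rotation":[0,0,0.14]},{"fingers":1,"translation":[35,-80,0],"rotation":[0,0,0.28]},{"fingers":1,"translation":[45,-120,0],"rotation":[0,0,0.42]},{"fingers":1,"translation":[53,-150,0],"rotation":[0,0,0.56]},{"fingers":1,"translation":[53,-181,0],"rotation":[0,0,0.7]}])

```text
t: 12.3
ee_pos: [0.4479, -0.1152, 0.1895]
tool_rot: [0.427, 0.904, 0.0, -0.002]
force: [1.2, 0.5, -0.6]
gripper_width: 0.0872
gripper_force: 0.0
```

```bash
python3 - <<'E'
from h import *
g=(.447,-.1155)
plan((*g,.08,7))
E
```

```text
t 12.3 p [ 0.4479 -0.1152  0.1895] yaw 39.4
   [0.2, -0.9, 39.5] [-0.002, -0.003, 0.566]
```

Emit:
apply_moves(targets=[{"fingers":1,"translation":[0,-1,0],"rotation":[0,0,0.14]},{"fingers":1,"translation":[0,-1,10],"rotation":[0,0,0.28]},{"fingers":1,"translation":[0,-1,20],"rotation":[0,0,0.42]},{"fingers":1,"translation":[0,-1,30],"rotation":[0,0,0.566]},{"fingers":1,"translation":[0,-1,40],"rotation":[0,0,0.566]}])

```text
t: 12.8
ee_pos: [0.449, -0.1152, 0.1492]
tool_rot: [0.66, 0.751, -0.0, -0.0]
force: [0.6, 1.1, 0.6]
gripper_width: 0.0871
gripper_force: 0.0
```

Emit:
apply_moves(targets=[{"fingers":1,"translation":[0,0,0],"rotation":[0,0,0]},{"fingers":1,"translation":[0,0,0],"rotation":[0,0,0]}])

```text
t: 13.0
ee_pos: [0.4491, -0.1152, 0.1497]
tool_rot: [0.66, 0.752, -0.0, -0.001]
force: [0.1, 0.4, 0.4]
gripper_width: 0.0871
gripper_force: 0.0
```

```bash
python3 - <<'E'
from h import *
g=(.447,-.1155)
plan((*g,.012,7))
c=cap('side'); save(c['image'][160:210,295:345],'b1.png',10)
E
```

```text
t 13.0 p [ 0.4491 -0.1152  0.1497] yaw 7.5
   [-0.0, -2.0, 67.7] [-0.001, -0.001, 0.008]
```

View pics/b1.png

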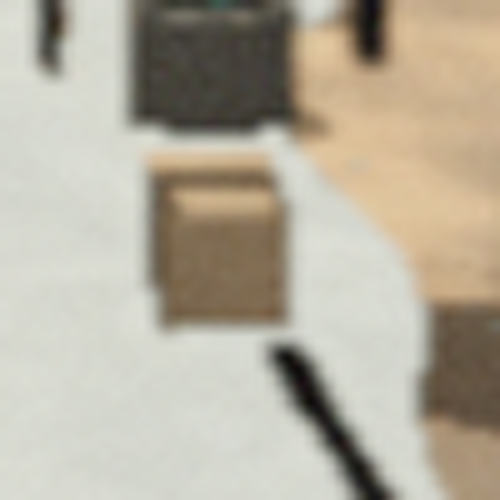

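Fingers at (48,40) and (370,40) straddle the block centred near (218,240), so the grasp is centred. Descending and gripping. I have one picture left, so from here I check by numbers.

Emit:
apply_moves(targets=[{"fingers":1,"translation":[0,-2,30],"rotation":[0,0,0]},{"fingers":1,"translation":[0,-2,50],"rotation":[0,0,0]},{"fingers":1,"translation":[0,-2,60],"rotation":[0,0,0]},{"fingers":1,"translation":[0,-2,68],"rotation":[0,0,0]},{"fingers":1,"translation":[0,-2,68],"rotation":[0,0,0]}])

```text
t: 13.55
ee_pos: [0.4472, -0.1157, 0.0817]
tool_rot: [0.66, 0.751, -0.0, -0.0]
force: [-0.9, -0.4, -0.7]
gripper_width: 0.087
gripper_force: 0.0
```

Emit:
apply_moves(targets=[{"fingers":-1,"translation":[0,0,0],"rotation":[0,0,0]},{"fingers":-1,"translation":[0,0,0],"rotation":[0,0,0]},{"fingers":-1,"translation":[0,0,0],"rotation":[0,0,0]},{"fingers":-1,"translation":[0,0,0],"rotation":[0,0,0]},{"fingers":-1,"translation":[0,0,0],"rotation":[0,0,0]}])

```text
t: 14.05
ee_pos: [0.4473, -0.1157, 0.0823]
tool_rot: [0.66, 0.751, 0.0, 0.0]
force: [-0.6, 0.2, 0.2]
gripper_width: 0.0548
gripper_force: 0.0
```

Emit:
apply_moves(targets=[{"fingers":-1,"translation":[0,0,0],"rotation":[0,0,0]},{"fingers":-1,"translation":[0,0,0],"rotation":[0,0,0]},{"fingers":-1,"translation":[0,0,0],"rotation":[0,0,0]},{"fingers":-1,"translation":[0,0,0],"rotation":[0,0,0]},{"fingers":-1,"translation":[0,0,0],"rotation":[0,0,0]}])

```text
t: 14.55
ee_pos: [0.4472, -0.1157, 0.0821]
tool_rot: [0.66, 0.751, -0.0, -0.0]
force: [-1.1, 0.6, 2.3]
gripper_width: 0.0399
gripper_force: 30.0
```

Emit:
apply_moves(targets=[{"fingers":-1,"translation":[0,0,-15],"rotation":[0,0,0]},{"fingers":-1,"translation":[0,0,-40],"rotation":[0,0,0]},{"fingers":-1,"translation":[0,0,-60],"rotation":[0,0,0]},{"fingers":-1,"translation":[0,0,-60],"rotation":[0,0,0]},{"fingers":-1,"translation":[0,0,-60],"rotation":[0,0,0]}])

```text
t: 15.05
ee_pos: [0.4473, -0.1157, 0.1421]
tool_rot: [0.66, 0.751, 0.0, 0.0]
force: [0.6, -0.1, -0.7]
gripper_width: 0.0397
gripper_force: 30.0
```

```bash
python3 - <<'E'
from h import *
plan((.6238,-.2995,.07,28.1))
c=cap('side'); D=c['depth']; vv,uu=np.mgrid[0:420,0:560]; o,d=rays(c,np.c_[uu.ravel(),vv.ravel()]); w=o+d*D.reshape(-1,1)
hsv=cv2.cvtColor(c['image'],cv2.COLOR_RGB2HSV).reshape(-1,3)
k=(D.ravel()>0)&(abs(w[:,0]-.447)<.06)&(abs(w[:,1]+.115)<.07)&(w[:,2]>.04)&(w[:,2]<.12)&(hsv[:,2]>70)
q=w[k];r=cv2.minAreaRect((q[:,:2]*1000).astype(np.float32));print(k.sum(),r,np.percentile(q,[3,50,97],axis=0).round(4))
E
```

```text
t 15.05 p [ 0.4473 -0.1157  0.1421] yaw 7.3
   [-204.8, 151.6, 2.3] [0.001, 0.001, -0.362]
316 ((444.7841491699219, -113.35601806640625), (68.4093246459961, 61.96324157714844), 62.58113098144531) [[ 0.4184 -0.1418  0.0642]
 [ 0.4454 -0.091   0.0915]
 [ 0.4753 -0.0837  0.1092]]
```

Emit:
apply_moves(targets=[{"fingers":-1,"translation":[-30,22,0],"rotation":[0,0,-0.07]},{"fingers":-1,"translation":[-65,48,0],"rotation":[0,0,-0.14]},{"fingers":-1,"translation":[-100,74,0],"rotation":[0,0,-0.21]},{"fingers":-1,"translation":[-135,100,0],"rotation":[0,0,-0.28]},{"fingers":-1,"translation":[-165,122,0],"rotation":[0,0,-0.35]}])

```text
t: 15.6
ee_pos: [0.5902, -0.2652, 0.1402]
tool_rot: [0.519, 0.855, 0.0, -0.001]
force: [-0.4, 0.0, -0.8]
gripper_width: 0.0398
gripper_force: 30.0
```

```bash
python3 - <<'E'
from h import *
plan((.6238,-.2995,.07,28.1))
E
```

```text
t 15.6 p [ 0.5902 -0.2652  0.1402] yaw 27.5
   [-45.9, 14.0, 0.2] [-0.001, -0.001, -0.01]
```

Emit:
apply_moves(targets=[{"fingers":-1,"translation":[-25,8,0],"rotation":[0,0,-0.01]},{"fingers":-1,"translation":[-46,14,0],"rotation":[0,0,-0.01]},{"fingers":-1,"translation":[-46,14,15],"rotation":[0,0,-0.01]},{"fingers":-1,"translation":[-46,14,30],"rotation":[0,0,-0.01]},{"fingers":-1,"translation":[-46,14,30],"rotation":[0,0,-0.01]}])

```text
t: 16.1
ee_pos: [0.6193, -0.2952, 0.107]
tool_rot: [0.515, 0.857, 0.0, -0.006]
force: [-0.1, 0.7, -0.4]
gripper_width: 0.0395
gripper_force: 30.0
```

Emit:
apply_moves(targets=[{"fingers":-1,"translation":[0,0,0],"rotation":[0,0,0]},{"fingers":-1,"translation":[0,0,0],"rotation":[0,0,0]}])

```text
t: 16.3
ee_pos: [0.6225, -0.2974, 0.1119]
tool_rot: [0.515, 0.857, 0.0, -0.0]
force: [-0.2, 0.4, -1.2]
gripper_width: 0.0397
gripper_force: 30.0
```

```bash
python3 - <<'E'
from h import *
plan((.6238,-.2995,.0265,28.1))
E
```

```text
t 16.3 p [ 0.6225 -0.2974  0.1119] yaw 28.0
   [-2.5, 0.2, 15.4] [-0.0, -0.001, -0.002]
```

Emit:
apply_moves(targets=[{"fingers":-1,"translation":[-2,0,6],"rotation":[0,0,0]},{"fingers":-1,"translation":[-2,0,11],"rotation":[0,0,0]},{"fingers":-1,"translation":[-2,0,15],"rotation":[0,0,0]},{"fingers":-1,"translation":[-2,0,16],"rotation":[0,0,0]},{"fingers":-1,"translation":[-2,0,16],"rotation":[0,0,0]}])

```text
t: 16.8
ee_pos: [0.6238, -0.3, 0.0961]
tool_rot: [0.515, 0.857, 0.0, 0.0]
force: [-0.5, -0.2, 1.0]
gripper_width: 0.0397
gripper_force: 30.0
```

Emit:
apply_moves(targets=[{"fingers":1,"translation":[0,0,0],"rotation":[0,0,0]},{"fingers":1,"translation":[0,0,0],"rotation":[0,0,0]},{"fingers":1,"translation":[0,0,0],"rotation":[0,0,0]},{"fingers":1,"translation":[0,0,0],"rotation":[0,0,0]},{"fingers":1,"translation":[0,0,0],"rotation":[0,0,0]}])

```text
t: 17.3
ee_pos: [0.6238, -0.2999, 0.096]
tool_rot: [0.515, 0.857, -0.0, -0.0]
force: [-0.8, -0.8, -0.4]
gripper_width: 0.0717
gripper_force: 0.0
```

Emit:
apply_moves(targets=[{"fingers":1,"translation":[0,0,-10],"rotation":[0,0,0]},{"fingers":1,"translation":[0,0,-40],"rotation":[0,0,0]},{"fingers":1,"translation":[0,0,-80],"rotation":[0,0,0]},{"fingers":1,"translation":[0,0,-110],"rotation":[0,0,0]},{"fingers":1,"translation":[0,0,-110],"rotation":[0,0,0]}])

```text
t: 17.8
ee_pos: [0.6265, -0.3016, 0.2127]
tool_rot: [0.515, 0.857, -0.0, 0.006]
force: [0.9, -0.7, 0.7]
gripper_width: 0.0872
gripper_force: 0.0
```

```bash
python3 - <<'E'
from h import *
c=np.load('top0.npy',allow_pickle=True).item()
print('pot top view', plane(c,[(411,251)],.049).round(4))
plan((.449,-.307,.1,28.1))
E
```

```text
pot top view [[ 0.4507 -0.3091  0.049 ]]
t 17.8 p [ 0.6265 -0.3016  0.2127] yaw 28.0
   [78.9, -159.5, 41.0] [0.006, 0.011, -0.002]
```

Emit:
apply_moves(targets=[{"fingers":1,"translation":[20,-40,0],"rotation":[0,0,0]},{"fingers":1,"translation":[40,-80,0],"rotation":[0,0,0]},{"fingers":1,"translation":[60,-120,10],"rotation":[0,0,0]},{"fingers":1,"translation":[78,-158,30],"rotation":[0,0,0]},{"fingers":1,"translation":[78,-158,40],"rotation":[0,0,0]}])

```text
t: 18.3
ee_pos: [0.4415, -0.3025, 0.1645]
tool_rot: [0.517, 0.856, 0.001, -0.005]
force: [-1.0, 0.1, 0.1]
gripper_width: 0.0869
gripper_force: 0.0
```

Emit:
apply_moves(targets=[{"fingers":1,"translation":[0,0,0],"rotation":[0,0,0]},{"fingers":1,"translation":[0,0,0],"rotation":[0,0,0]}])

```text
t: 18.5
ee_pos: [0.449, -0.3059, 0.1663]
tool_rot: [0.515, 0.857, -0.0, 0.001]
force: [0.4, 0.1, -0.4]
gripper_width: 0.0867
gripper_force: 0.0
```

```bash
python3 - <<'E'
from h import *
plan((.450,-.308,.012,28))
E
```

```text
t 18.5 p [ 0.449  -0.3059  0.1663] yaw 28.0
   [-2.2, -0.2, 84.3] [0.001, 0.002, -0.001]
```

Emit:
apply_moves(targets=[{"fingers":1,"translation":[-2,0,30],"rotation":[0,0,0]},{"fingers":1,"translation":[-2,0,55],"rotation":[0,0,0]},{"fingers":1,"translation":[-2,0,72],"rotation":[0,0,0]},{"fingers":1,"translation":[-2,0,84],"rotation":[0,0,0]},{"fingers":1,"translation":[-2,0,84],"rotation":[0,0,0]}])

```text
t: 19.0
ee_pos: [0.4494, -0.3067, 0.081]
tool_rot: [0.515, 0.857, 0.0, -0.0]
force: [-1.0, -0.6, -0.7]
gripper_width: 0.0872
gripper_force: 0.0
```

Emit:
apply_moves(targets=[{"fingers":-1,"translation":[0,0,0],"rotation":[0,0,0]},{"fingers":-1,"translation":[0,0,0],"rotation":[0,0,0]},{"fingers":-1,"translation":[0,0,0],"rotation":[0,0,0]},{"fingers":-1,"translation":[0,0,0],"rotation":[0,0,0]},{"fingers":-1,"translation":[0,0,0],"rotation":[0,0,0]}])

```text
t: 19.5
ee_pos: [0.4486, -0.3072, 0.0827]
tool_rot: [0.515, 0.857, -0.0, 0.0]
force: [-1.0, 0.7, 4.1]
gripper_width: 0.0591
gripper_force: 30.1
```

Emit:
apply_moves(targets=[{"fingers":-1,"translation":[0,0,0],"rotation":[0,0,0]},{"fingers":-1,"translation":[0,0,-15],"rotation":[0,0,0]},{"fingers":-1,"translation":[0,0,-45],"rotation":[0,0,0]},{"fingers":-1,"translation":[0,0,-80],"rotation":[0,0,0]},{"fingers":-1,"translation":[0,0,-80],"rotation":[0,0,0]}])

```text
t: 20.0
ee_pos: [0.4504, -0.3085, 0.1656]
tool_rot: [0.515, 0.857, -0.001, 0.004]
force: [1.2, -0.2, -0.9]
gripper_width: 0.0589
gripper_force: 30.0
```

```bash
python3 - <<'E'
from h import *
plan((.6205,-.0848,.092,28))
E
```

```text
t 20.0 p [ 0.4504 -0.3085  0.1656] yaw 28.0
   [117.9, 255.1, 3.3] [0.003, 0.008, -0.001]
```

Emit:
apply_moves(targets=[{"fingers":-1,"translation":[12,26,0],"rotation":[0,0,0]},{"fingers":-1,"translation":[30,65,0],"rotation":[0,0,0]},{"fingers":-1,"translation":[48,104,0],"rotation":[0,0,0]},{"fingers":-1,"translation":[66,143,0],"rotation":[0,0,0]},{"fingers":-1,"translation":[84,182,0],"rotation":[0,0,0]}])

```text
t: 20.5
ee_pos: [0.5703, -0.1457, 0.1608]
tool_rot: [0.516, 0.857, 0.0, -0.001]
force: [1.0, -0.8, -1.3]
gripper_width: 0.0591
gripper_force: 30.0
```

Emit:
apply_moves(targets=[{"fingers":-1,"translation":[15,33,0],"rotation":[0,0,0]},{"fingers":-1,"translation":[28,60,10],"rotation":[0,0,0]},{"fingers":-1,"translation":[34,73,30],"rotation":[0,0,0]},{"fingers":-1,"translation":[34,73,45],"rotation":[0,0,0]},{"fingers":-1,"translation":[34,73,45],"rotation":[0,0,0]}])

```text
t: 21.0
ee_pos: [0.616, -0.0824, 0.1135]
tool_rot: [0.515, 0.857, -0.001, -0.004]
force: [-1.1, -0.6, -1.5]
gripper_width: 0.0594
gripper_force: 30.0
```

Emit:
apply_moves(targets=[{"fingers":-1,"translation":[0,0,0],"rotation":[0,0,0]},{"fingers":-1,"translation":[0,0,0],"rotation":[0,0,0]}])

```text
t: 21.2
ee_pos: [0.6183, -0.0843, 0.1174]
tool_rot: [0.516, 0.857, -0.0, 0.0]
force: [0.4, -0.5, -0.8]
gripper_width: 0.0593
gripper_force: 30.0
```

```bash
python3 - <<'E'
from h import *
plan((.6205,-.0848,.0265,28))
E
```

```text
t 21.2 p [ 0.6183 -0.0843  0.1174] yaw 27.9
   [-1.4, 1.7, 20.9] [0.0, 0.0, -0.002]
```

Emit:
apply_moves(targets=[{"fingers":-1,"translation":[-1,2,8],"rotation":[0,0,0]},{"fingers":-1,"translation":[-1,2,15],"rotation":[0,0,0]},{"fingers":-1,"translation":[-1,2,19],"rotation":[0,0,0]},{"fingers":-1,"translation":[-1,2,21],"rotation":[0,0,0]},{"fingers":-1,"translation":[-1,2,21],"rotation":[0,0,0]}])

```text
t: 21.7
ee_pos: [0.6204, -0.0832, 0.0968]
tool_rot: [0.515, 0.857, -0.0, -0.0]
force: [-2.2, -0.0, 5.1]
gripper_width: 0.0592
gripper_force: 30.1
```

Emit:
apply_moves(targets=[{"fingers":-1,"translation":[0,0,0],"rotation":[0,0,0]},{"fingers":1,"translation":[0,0,0],"rotation":[0,0,0]},{"fingers":1,"translation":[0,0,0],"rotation":[0,0,0]},{"fingers":1,"translation":[0,0,0],"rotation":[0,0,0]},{"fingers":1,"translation":[0,0,0],"rotation":[0,0,0]}])

```text
t: 22.2
ee_pos: [0.6209, -0.083, 0.0958]
tool_rot: [0.515, 0.857, 0.0, -0.0]
force: [-0.7, 0.5, -0.1]
gripper_width: 0.0824
gripper_force: 0.0
```

Emit:
apply_moves(targets=[{"fingers":1,"translation":[0,0,-10],"rotation":[0,0,0]},{"fingers":1,"translation":[0,0,-40],"rotation":[0,0,0]},{"fingers":1,"translation":[0,0,-80],"rotation":[0,0,0]},{"fingers":1,"translation":[0,0,-120],"rotation":[0,0,0]},{"fingers":1,"translation":[0,0,-150],"rotation":[0,0,0]}])

```text
t: 22.7
ee_pos: [0.6214, -0.0831, 0.2494]
tool_rot: [0.515, 0.857, 0.0, 0.002]
force: [-0.6, 0.0, 0.0]
gripper_width: 0.0869
gripper_force: 0.0
```

Emit:
apply_moves(targets=[{"fingers":1,"translation":[80,-50,0],"rotation":[0,0,0]},{"fingers":1,"translation":[80,-150,0],"rotation":[0,0,0]},{"fingers":1,"translation":[80,-150,0],"rotation":[0,0,0]},{"fingers":1,"translation":[80,-150,0],"rotation":[0,0,0]},{"fingers":1,"translation":[80,-150,0],"rotation":[0,0,0]}])

```text
t: 23.2
ee_pos: [0.4463, -0.0819, 0.2464]
tool_rot: [0.516, 0.857, -0.0, -0.002]
force: [-0.7, -0.1, 0.2]
gripper_width: 0.0871
gripper_force: 0.0
```

```bash
python3 - <<'E'
from h import *
c=cap('top');s=cap('side'); o=np.zeros((600,800,3),np.uint8)
A=cv2.resize(c['image'][140:280,165:425],None,fx=3.07,fy=3.07,interpolation=2)[:, :800]; B=cv2.resize(s['image'][155:225,200:340],None,fx=2.4,fy=2.4,interpolation=2)
o[:A.shape[0],:A.shape[1]]=A; o[432:600,:B.shape[1]]=B[:168]; save(o,'f.png')
print(manip.get_state()['ee_pos'])
E
```

```text
[ 0.4512678  -0.08310021  0.24695465]
```

View pics/f.png

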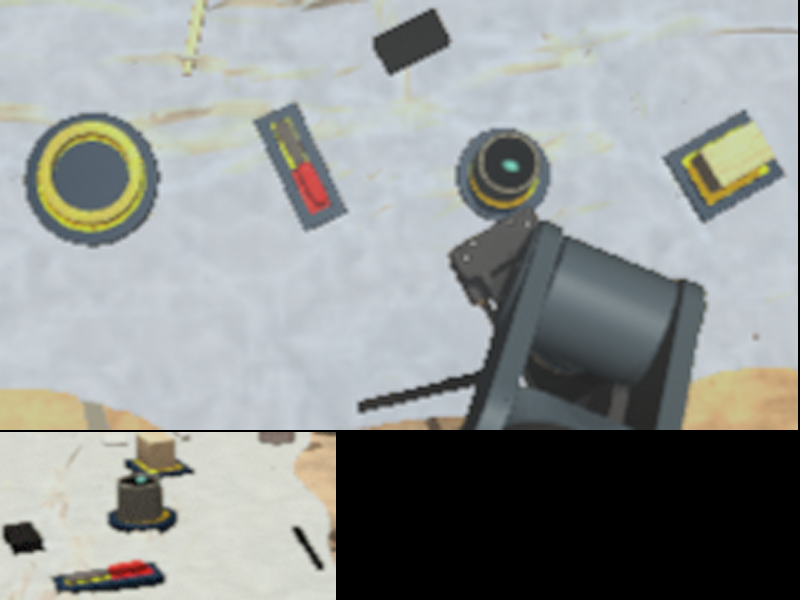

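The final picture shows all four things on their pads. The pot at (507,163), block at (740,155) and scraper at (300,165), red on red, all look upright or flat. A quick depth check of pot and block before handing in.

```bash
python3 - <<'E'
from h import *
for n in('top','side'):
    c=cap(n); D=c['depth']; vv,uu=np.mgrid[0:420,0:560]; uv=np.c_[uu.ravel(),vv.ravel()]; o,d=rays(c,uv); w=o+d*D.reshape(-1,1)
    for nm,x,y,h in [('block',.6238,-.2995,.056),('pot',.6205,-.0848,.063)]:
        k=(D.ravel()>0)&(abs(w[:,0]-x)<.06)&(abs(w[:,1]-y)<.06)&(w[:,2]>h*.8)&(w[:,2]<.09); q=w[k]
        r=cv2.minAreaRect((q[:,:2]*1000).astype(np.float32)); print(n,nm,k.sum(),np.percentile(q[:,2],[10,50,90]).round(3),np.round(r[0],1),np.round(r[1],1),round(r[2],1))
E
```

```text
top block 295 [0.053 0.057 0.06 ] [ 626.2 -299.2] [40.  61.3] 27.8
top pot 341 [0.053 0.058 0.062] [622.4 -83.4] [56.8 58.8] 43.9
side block 115 [0.047 0.056 0.058] [ 624.2 -297.9] [44.4 64. ] 28.8
side pot 159 [0.053 0.058 0.062] [620.5 -84. ] [53.8 62.3] 6.0
```

```bash
python3 -c "
from plant import manip
print(manip.finish_job())"
```

```text
the job is handed in; nothing more can be done
None
```

The tape roll, putty pot, wooden block and scraper (red handle on the red half) are each on their own pad, the marker and sanding block were left alone, and the job was handed in at about 23 s with no verdict returned; by my last measurements the pot, block and scraper are within about 5 mm of centre, and the tape roll about 5 mm off.

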